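# Latch the sample transport case

## Robot

A 6-joint arm with a two-finger parallel gripper is mounted at the origin on a cart in front of the work surface, level with it; the furniture and walls round the work are solid. World frame = base frame: x ahead of the robot, y to its left, z up, the work surface at z = 0. Lengths are in m, angles in rad, forces in N, time in s.
With the tool pointing down it reaches from about 0.3 to 0.875 m from the base axis. Payload 6.4 kg.
Tool frame: the origin (TCP) lies on the front face of the gripper's body, between the roots of the fingers; the fingertips stand 64 mm ahead of it and the grasp point (between the pads) lies 45 mm ahead of it (env.nose_length is the distance from the TCP to the fingertips, in m); z points along the fingers, y is the line along which they close (so a half turn about z gives the same grasp; the last joint's range is limited). The gripper opens to 88 mm and grips with 3 to 60 N. Pads are 18 mm wide; open, the fingers measure 123 mm over their backs; the gripper's body (75 mm by 187 mm) begins 45 mm behind the grasp point.
Start: joints at [-1.346, 0.181, 1.607, -0, 1.354, -0.206], TCP at [0.24, -0.522, 0.303] pointing down, gripper open.
Joint ranges: [-2.99, 2.99], [-0.89, 2.07], [0.3, 2.58], [-1.14, 4.28], [0, 2.63], [-3.12, 3.12]. Speed limits (rad/s): [2.57, 2.57, 3.01, 3.14, 3.14, 3.14].

## Interface

Orientations are given as a unit quaternion [x, y, z, w].
In Python, from cell import env gives the robot as it stands.
- The arm moves only by the shell command python3 inch.py 'ROWS' [FORCE]. ROWS is one flat JSON list of numbers that holds 1 to 10 rows one after another, with no inner brackets; each row has 5 numbers: dx, dy, dz in m, then a turn about the tool's z in rad, then the opening from 0.0 (shut) to 1.0 (fully open); each row shifts and turns the commanded pose from where the row before left it, along the tool's axes as they then stand; what a row does not reach is not made up. A row lasts 1/8 s, in which the tool goes at most 0.0625 m and 0.188 rad, less where a joint would pass 70% of its speed; a pose out of reach is approached as far as the arm can. The fingers move at their own pace and stop on an object; FORCE is the grip in N (left out, the last holds). Time passes only in rows, so rows that do not move let the fingers close. It prints the time, the measured TCP pose, the force, the opening and the grip force at its end. Input that does not fit is refused with a message, and nothing moves.
- env.state(): the state, without advancing time (a new reading comes with each control period).
- env.get_image(name): name is "scene" or "top" or "wrist"; returns a dict with "pixels" (400x640x3 uint8, blue, green, red), "vfov" (degrees; the focal length in pixels is half the picture's height over the tangent of half this angle, whatever the lens; pixels are square), "cx", "cy" (the principal point, pixels), "extrinsics" (4x4, takes a point from world to camera coordinates); the wrist camera has in their place "T_tool_cam" (4x4, takes a point from camera to tool coordinates, whose origin is the TCP and whose axes are the flange's). Camera axes: x right, y up, looking along -z (the intrinsics and any distortion apply to the point x, -y, -z); pixel columns grow to the right and rows downward; lengths in m; the calibration is good to about 2 mm. A picture is of the moment at which its call begins: read the wrist's pose just before it. There is no depth.
- env.job_done(): hands the job in; it is judged then, once.
The state is a dict: "time": time; "joint_pos": joint angles; "qvel": joint speeds; "joint_torque": joint torques, N m; "position": TCP position; "orientation": TCP orientation; "wrist_force": force on the tool from outside, world axes, zero at the start; "torque": the same for the moment, N m; "gripper_width": opening from 0.0 (shut) to 1.0 (fully open); "gripper_force": force on a finger pad.
Only numpy, scipy, OpenCV 4.12 (cv2) and the standard library are available. Lean on these libraries where they do the work, as an engineer would, in place of code of your own. Each camera call takes 0.05 s, during which the arm holds its last target. There are 200 camera calls.

## Task

The sample transport case is packed for the courier and its lid rests on the rubber seal. Hook the wire loop of the draw latch over the keeper on the lid, then press the lever down over centre until it stays flat against the case by itself and the lid is drawn down tight on its seal. Leave the vial, the dropper bottle and the petri dish next to the case as they are.

Things in the scene. Friction and masses are not known exactly. Their poses are not given: they have to be found in the camera images.
- case: Dark teal sample transport case, 130 deep (x), 210 wide (y), 163 mm high plus a black handle (top 187); stands firm. Origin: centre of underside; x from the front (latch side, at x = -65 mm) to the back, z up. The lid (from z = 114 mm) overhangs the front by 7 mm at z = 151 to 163 mm: an upright gripper cannot follow the lever home, so lean it back about 30 degrees, fingers towards the case.
- lever_pivot (a point): Centre of the lever's pivot axis (along the case's y), on the front's middle line, 16 mm out from the front face, 88 mm up. Axes as the case's. The loop's own pivot is carried by the lever, 13 mm from here and 16 degrees to the case's side of the handle's direction, so the loop draws the keeper down as the lever closes and passes dead centre about 0.2 rad before it is shut.
- lever (a joint): Latch lever, rad: 0 = shut, handle straight down along the case; pi/2 = straight out; opens to 2.6; starts at 1.3 to 1.85. Light friction (about 0.3 N at its end) holds it where it is left. Handle: steel plate 26 mm wide, reaching 64 mm from the pivot, its end curled slightly out; its outer face is 7 mm off the pivot axis (outward when shut, on top when it stands out).
- loop (a joint): Angle of the wire loop to the lever, rad: 0 = pointing straight away from the handle, 2.83 = folded forward, its crossbar lying on the handle's outer face (it starts near there). It swings easily; left leaning more than about 25 degrees from upright it falls by its weight, nearer upright it stays.
- crossbar (a point): Centre of the loop's crossbar: a steel pin along the case's y, 6 mm thick, 44 mm long over its domed 8 mm heads; pinch it by the two heads, it can turn between the pads. 45 mm from the loop's pivot; the loop's wires, 36 mm over their outsides, straddle the handle. It can be carried anywhere between 33 and 57 mm from the lever's pivot, the lever following by itself.
- keeper (a point): Seat of the crossbar's centre in the keeper, a steel hook 24 mm wide on the lid's front, 16 mm out from the front face. Its pocket opens upwards, 10 mm wide, between a lip on the robot's side (centre 7 mm that way) and a ramp up to the lid. The crossbar's centre must pass 7 mm or more above this point to clear the lip, then go down into the pocket. x to the case's back, z up.
- lever_pad (a point): Middle of the handle's outer face, 48 mm from the lever's pivot: where to press. About 2 N are needed there, most at a lever angle of 0.6; beyond dead centre the lever snaps shut by itself.
- lid (a joint): Lid hinge at the case's back, rad. 0: lid rests on the unsqueezed seal; negative: seal squeezed, -0.013 to -0.018 with the latch shut (front edge about 2 mm lower, pull about 25 N); positive: lid lifted.
- vial_red: Bystander: glass sample vial with red cap, 24 mm across, 54 mm high, upright; origin at the centre of its underside.
- dropper_bottle: Bystander: brown dropper bottle with black bulb, 36 mm across, 94 mm high, upright; origin at the centre of its underside.
- petri_dish: Bystander: closed petri dish, 60 mm across, 14 mm high; origin at the centre of its underside.

How it is judged:
On the way:
1. the loop's crossbar is hooked in the keeper's pocket, behind its lip, with the lever still open (x of crossbar in the frame of keeper between -0.005 and 0.006 m and z of crossbar in the frame of keeper between -0.004 and 0.004 m and value of joint lever above 0.5 rad), for 0.1 s.
At the end, for the whole second after the job is handed in: The lever lies shut (within 0.1 rad), the loop's crossbar sits in the keeper's pocket (within 4 mm in height, 5 mm outward, 6 mm inward), the lid is drawn down by at least 0.008 rad against its seal, and the three bystanders are at rest (value of joint lever below 0.1 rad and value of joint lid below -0.008 rad and x of crossbar in the frame of keeper between -0.005 and 0.006 m and z of crossbar in the frame of keeper between -0.004 and 0.004 m and linear speed of each of vial_red, dropper_bottle, petri_dish below 0.02 m/s); the robot touches nothing.
It fails at once if the red-capped vial is moved more than 3 cm or tipped (distance of vial_red from where it was at the start of the episode above 0.03 m or angle between vial_red's own z axis and vertical above 0.5 rad).
It fails at once if the dropper bottle is moved more than 3 cm or tipped (distance of dropper_bottle from where it was at the start of the episode above 0.03 m or angle between dropper_bottle's own z axis and vertical above 0.5 rad).
It fails at once if the petri dish is moved more than 3 cm or tipped (distance of petri_dish from where it was at the start of the episode above 0.03 m or angle between petri_dish's own z axis and vertical above 0.5 rad).
It also fails if it takes over 54 s, if anything falls off the work surface, if the arm or the gripper's body presses on something with over 40 N, if the wrist force passes 120 N, or if a joint passes its speed limit or range.

## Working session

There is one attempt and no reset: what is moved stays moved. The work goes in short steps, Python scripts to look and compute and a shell command to move; the robot and the scene stay as the last step left them, time stands still between calls to the robot, and variables do not carry over. Pictures are saved under pics/ and viewed, at most 10 in all, crops included, and the job is handed in when it is done.

```bash
ls; mkdir -p pics; python3 - <<'E'
from cell import env
import cv2, numpy as np
s=env.state();print(s)
for n in("scene","top"):
    d=env.get_image(n);cv2.imwrite(f"pics/{n}0.png",d["pixels"])
    print(n,{k:np.round(v,4).tolist() if k!="pixels" else 0 for k,v in d.items()})
E
```

```text
cell.py
inch.py
pics
{'time': 0.0, 'joint_pos': array([-1.34629365e+00,  1.81548384e-01,  1.60799179e+00,  4.29390193e-06,
        1.35380829e+00, -2.06299236e-01]), 'qvel': array([ 6.01764914e-04, -1.63133162e-05,  4.51848912e-04, -6.32103795e-04,
        1.30548402e-03, -1.38373877e-03]), 'joint_torque': array([ 6.70953232e-04, -4.33859646e+01, -3.41850507e+01,  7.02772010e-02,
        3.84713744e-02, -1.11812453e-04]), 'position': array([ 0.24004044, -0.52203201,  0.30181375]), 'orientation': array([ 9.76890495e-01,  2.13738600e-01, -5.89424904e-06, -8.77890567e-04]), 'wrist_force': array([ 0.31830126, -0.87939531,  0.89915929]), 'torque': array([ 0.00882813, -0.02110995, -0.04264778]), 'gripper_force': 0.0, 'gripper_width': 0.9990280924350142}
scene {'pixels': 0, 'vfov': 54.7167, 'cx': 329.0878, 'cy': 205.6387, 'extrinsics': [[-0.8995, -0.4365, -0.0174, 0.5699], [0.2578, -0.5626, 0.7855, -0.2981], [-0.3527, 0.7021, 0.6186, -0.6437], [0.0, 0.0, 0.0, 1.0]]}
top {'pixels': 0, 'vfov': 44.7548, 'cx': 328.2155, 'cy': 197.1814, 'extrinsics': [[-0.0141, -0.9999, 0.0085, -0.0858], [0.9898, -0.0127, 0.1421, -0.6552], [-0.142, 0.0104, 0.9898, -0.9461], [0.0, 0.0, 0.0, 1.0]]}
```

View pics/scene0.png

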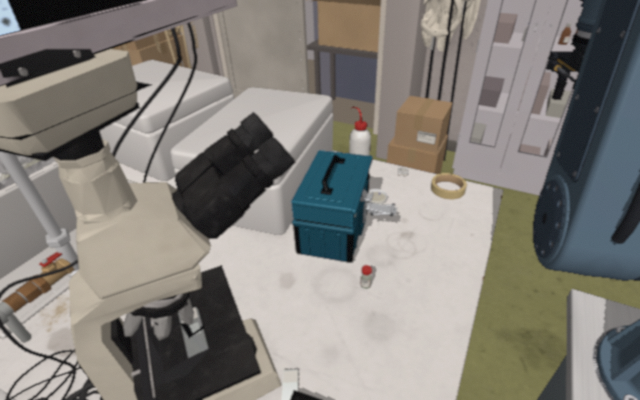

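View pics/top0.png

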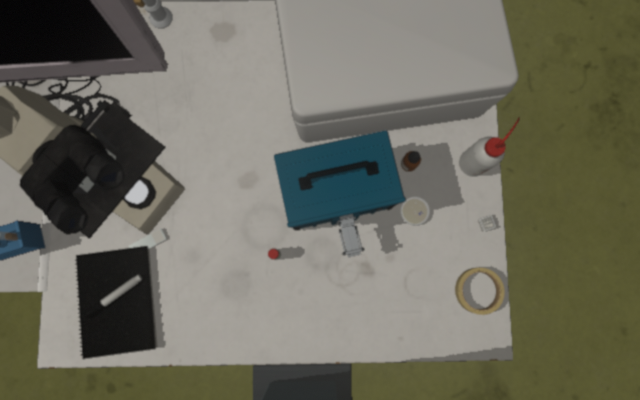

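The scene picture shows the case at about (330,205), with the latch sticking out at (380,207). In the top picture the lid corners are near (275,155), (388,133), (404,205) and (290,228). The lever is at (350,238), the vial at (274,254), the bottle at (412,160) and the dish at (415,211).

```bash
cat > h.py <<'E'
import numpy as np, cv2
from scipy.spatial.transform import Rotation as R
from cell import env
def f(d): return 200/np.tan(np.radians(d["vfov"])/2)
def ext(d,s=None):
    if "extrinsics" in d: return np.array(d["extrinsics"])
    T=np.eye(4);T[:3,:3]=R.from_quat(s["orientation"]).as_matrix();T[:3,3]=s["position"]
    return np.linalg.inv(T@np.array(d["T_tool_cam"]))
def ray(d,E,uv):
    v=np.array([(uv[0]-d["cx"])/f(d),-(uv[1]-d["cy"])/f(d),-1.])
    Rm=E[:3,:3]; return -Rm.T@E[:3,3], Rm.T@(v/np.linalg.norm(v))
def plane(d,E,uv,z):
    o,r=ray(d,E,uv); return o+r*(z-o[2])/r[2]
def proj(d,E,P):
    c=np.c_[np.atleast_2d(P),np.ones(len(np.atleast_2d(P)))]@E.T
    return np.c_[d["cx"]-f(d)*c[:,0]/c[:,2], d["cy"]+f(d)*c[:,1]/c[:,2]]
def tri(rays):
    A=sum(np.eye(3)-np.outer(r,r) for o,r in rays); b=sum((np.eye(3)-np.outer(r,r))@o for o,r in rays)
    return np.linalg.solve(A,b)
E
python3 - <<'E'
from h import *
d=env.get_image("top");E=ext(d)
for uv in[(275,155),(388,133),(404,205),(290,228)]: print(plane(d,E,uv,.163).round(4))
print('lever',plane(d,E,(350,238),.1), 'end',plane(d,E,(352,253),.1))
for uv,z in[((274,254),.054),((412,160),.094),((415,211),.014)]: print(plane(d,E,uv,z).round(3))
cv2.imwrite("pics/topc.png",cv2.resize(d["pixels"][120:270,260:450],None,fx=4,fy=4,interpolation=cv2.INTER_CUBIC))
d=env.get_image("scene")
cv2.imwrite("pics/sc.png",cv2.resize(d["pixels"][140:300,280:440],None,fx=3.7,fy=3.7,interpolation=cv2.INTER_CUBIC))
print(np.array(env.get_image("wrist")["T_tool_cam"]).round(4))
E
```

```text
[0.7163 0.0026 0.163 ]
[ 0.7552 -0.2051  0.163 ]
[ 0.6213 -0.2298  0.163 ]
[ 0.5826 -0.0244  0.163 ]
lever [ 0.56697342 -0.13461385  0.1       ] end [ 0.53841567 -0.13784027  0.1       ]
[0.54  0.015 0.054]
[ 0.719 -0.26   0.094]
[ 0.627 -0.278  0.014]
[[ 4.000e-04  9.543e-01  2.987e-01  7.740e-02]
 [ 1.000e+00 -1.000e-04 -1.000e-03 -8.000e-04]
 [-9.000e-04  2.987e-01 -9.543e-01 -8.080e-02]
 [ 0.000e+00  0.000e+00  0.000e+00  1.000e+00]]
```

View pics/topc.png

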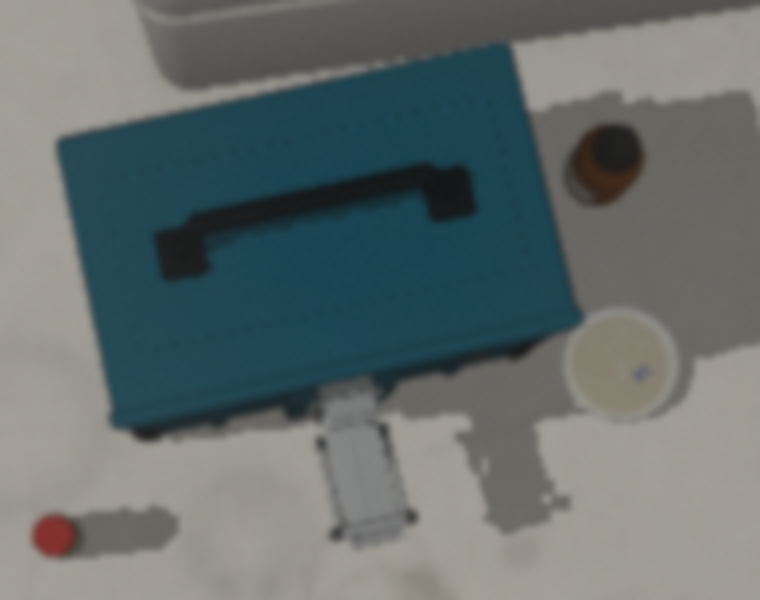

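View pics/sc.png

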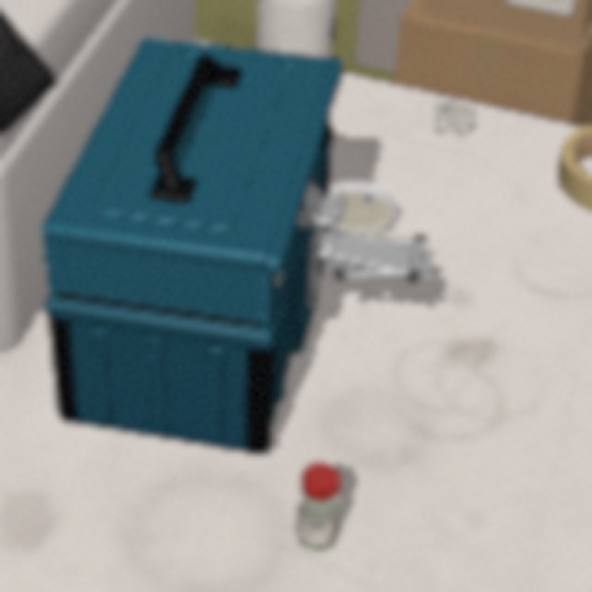

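The top crop shows the crossbar heads at full-image pixels (343.8,253.8) and (363,249). In the scene crop they are at about (393.8,204.6) and (391.9,213.8). The loop lies folded on the handle, which stands straight out.

```bash
python3 - <<'E'
from h import *
t=env.get_image("top");s=env.get_image("scene")
P=tri([ray(t,ext(t),(353.4,251.4)),ray(s,ext(s),(392.8,209.2))]);print("crossbar",P)
print(proj(t,ext(t),P),proj(s,ext(s),P))
E
python3 inch.py '[0,0,-0.06,0.12,1,0,0,-0.06,0.12,1,0,0,-0.06,0,1,0,0,-0.06,0,1]'
python3 inch.py '[0.0265,-0.053,0,0,1,0.0265,-0.053,0,0,1,0.0265,-0.053,0,0,1,0.0265,-0.053,0,0,1,0.0265,-0.053,0,0,1,0.0265,-0.053,0,0,1,0.0265,-0.053,0,0,1,0.0265,-0.053,0,0,1,0.0265,-0.053,0,0,1,0.0265,-0.053,0,0,1]'
python3 -c "
from h import *
s=env.state();print(s['joint_pos'].round(3),R.from_quat(s['orientation']).as_matrix().round(3),s['position'])
cv2.imwrite('pics/w1.png',env.get_image('wrist')['pixels'])"
```

```text
crossbar [ 0.54071975 -0.14137657  0.09070843]
[[353.53659725 251.90637694]] [[392.35635499 209.14404477]]
time: 0.85
position: [0.2401, -0.5221, 0.5448]
orientation: [0.995, 0.095, 0.0, 0.0]
wrist_force: [-0.2, -1.2, -1.0]
gripper_width: 1.0
gripper_force: 0.0
time: 2.1
position: [0.3997, 0.0502, 0.5431]
orientation: [0.995, 0.095, 0.001, 0.0]
wrist_force: [0.7, -0.5, -0.1]
gripper_width: 0.999
gripper_force: 0.0
[-0.172 -0.309  1.6   -0.     1.849  1.208] [[ 0.982  0.19   0.001]
 [ 0.19  -0.982 -0.   ]
 [ 0.001  0.001 -1.   ]] [0.39972268 0.05019201 0.54305863]
```

```bash
python3 inch.py '[0,-0.047,-0.03,0,1,0,-0.047,-0.03,0,1,0,-0.047,-0.03,0,1,0,0,-0.06,0,1,0,0,-0.06,0,1,0,0,-0.06,0,1]'
python3 -c "
from h import *
s=env.state();print(s['joint_pos'].round(3),R.from_quat(s['orientation']).as_matrix().round(3),s['position'])"
```

```text
time: 2.9
position: [0.3723, 0.1865, 0.8148]
orientation: [0.995, 0.096, 0.0, -0.0]
wrist_force: [-0.3, 1.0, 0.2]
gripper_width: 0.997
gripper_force: 0.0
[ 0.178 -0.044  0.811 -0.     2.374  1.557] [[ 0.982  0.19   0.001]
 [ 0.19  -0.982  0.   ]
 [ 0.001  0.    -1.   ]] [0.37232619 0.18652205 0.81477293]
```

View pics/w1.png

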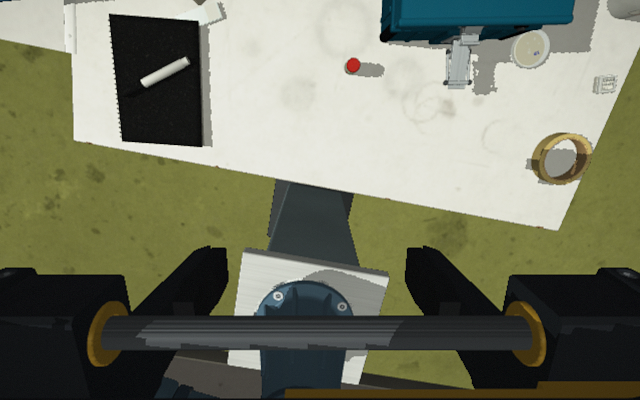

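The wrist view shows the gripper body lying wide along tool y (fingers at about (200,290) and (435,290)). The case front is at top right, with the latch at (458,65). Next I raise the arm towards its reach limit to see whether the tool leans outward there.

```bash
cat > p.py <<'E'
from h import *
s=env.state();M=R.from_quat(s['orientation']).as_matrix();print(s['joint_pos'].round(3),M.round(3).tolist(),s['position'].round(4),'lean',np.degrees(np.arccos(-M[2,2])).round(2))
E
python3 inch.py '[0,0,-0.05,0,1,0,0,-0.05,0,1,0,0,0,0,1]'; python3 p.py;python3 inch.py '[0,0,-0.04,0,1,0,0,0,0,1]'; python3 p.py
```

```text
time: 3.28
position: [0.3715, 0.1856, 0.9087]
orientation: [0.995, 0.095, 0.008, -0.001]
wrist_force: [0.2, 0.1, 0.1]
gripper_width: 0.996
gripper_force: 0.0
[1.760e-01 1.660e-01 3.330e-01 1.000e-03 2.626e+00 1.556e+00] [[0.982, 0.189, 0.016], [0.189, -0.982, 0.003], [0.016, -0.0, -1.0]] [0.3715 0.1856 0.9087] lean 0.92
time: 3.52
position: [0.3643, 0.183, 0.9149]
orientation: [0.995, 0.095, 0.016, -0.002]
wrist_force: [0.2, -0.3, 1.5]
gripper_width: 0.998
gripper_force: 0.0
[0.171 0.155 0.328 0.003 2.627 1.554] [[0.981, 0.19, 0.031], [0.19, -0.982, 0.007], [0.032, -0.001, -0.999]] [0.3643 0.183  0.9149] lean 1.82
```

```bash
python3 inch.py '[-0.035,0,-0.02,0,1,-0.035,0,-0.02,0,1,0,0,0,0,1]'; python3 p.py; python3 inch.py '[0,0,0.03,0,1,0,0,0,0,1]'; python3 p.py
```

```text
time: 3.9
position: [0.2889, 0.1686, 0.9291]
orientation: [0.995, 0.096, 0.03, -0.003]
wrist_force: [-0.2, -0.9, 0.5]
gripper_width: 1.0
gripper_force: 0.0
[ 0.167 -0.011  0.466  0.004  2.627  1.55 ] [[0.98, 0.19, 0.058], [0.19, -0.982, 0.012], [0.06, -0.001, -0.998]] [0.2889 0.1686 0.9291] lean 3.42
time: 4.15
position: [0.2972, 0.1698, 0.8939]
orientation: [0.995, 0.095, 0.022, -0.003]
wrist_force: [0.0, 0.3, -0.1]
gripper_width: 1.0
gripper_force: 0.0
[ 0.166 -0.081  0.639  0.004  2.538  1.549] [[0.981, 0.19, 0.044], [0.189, -0.982, 0.01], [0.045, -0.001, -0.999]] [0.2972 0.1698 0.8939] lean 2.58
```

```bash
python3 inch.py '[0,0,0,0,1,0,0,0,0,1]'|grep pos; python3 p.py; python3 inch.py '[0,0,-0.06,0,1,0,0,-0.06,0,1,0,0,-0.06,0,1]'|grep pos; python3 p.py;python3 inch.py '[-0.05,0,-0.03,0,1,-0.05,0,-0.03,0,1]'|grep pos; python3 p.py
```

```text
position: [0.2954, 0.1695, 0.8982]
[ 0.166 -0.08   0.626  0.004  2.539  1.549] [[0.98, 0.19, 0.055], [0.189, -0.982, 0.011], [0.056, -0.001, -0.998]] [0.2954 0.1695 0.8982] lean 3.21
position: [0.2766, 0.1661, 0.9596]
[0.165 0.003 0.353 0.006 2.627 1.55 ] [[0.97, 0.189, 0.155], [0.187, -0.982, 0.029], [0.158, 0.001, -0.987]] [0.2766 0.1661 0.9596] lean 9.09
position: [0.1735, 0.1513, 0.9605]
[ 0.186 -0.212  0.532 -0.01   2.627  1.558] [[0.963, 0.188, 0.191], [0.185, -0.982, 0.031], [0.193, 0.006, -0.981]] [0.1735 0.1513 0.9605] lean 11.16
```

```bash
python3 inch.py '[0,0,-0.06,0,1,0,0,-0.06,0,1,0,0,-0.06,0,1,0,0,-0.06,0,1]'|grep pos; python3 p.py;python3 inch.py '[0.03,0,-0.055,0,1,0.03,0,-0.055,0,1,0.03,0,-0.055,0,1,0.03,0,-0.055,0,1]'|grep pos; python3 p.py
```

```text
position: [0.1288, 0.1674, 1.0094]
[ 0.485 -0.133  0.298 -0.247  2.627  1.631] [[0.92, 0.184, 0.347], [0.179, -0.983, 0.047], [0.349, 0.019, -0.937]] [0.1288 0.1674 1.0094] lean 20.47
position: [0.1425, 0.1371, 1.0227]
[-0.055 -0.215  0.298  0.224  2.627  1.538] [[0.89, 0.196, 0.412], [0.175, -0.981, 0.087], [0.421, -0.005, -0.907]] [0.1425 0.1371 1.0227] lean 24.91
```

```bash
python3 inch.py '[0.03,0,-0.05,0,1,0.03,0,-0.05,0,1,0.03,0,-0.05,0,1]'|grep pos; python3 p.py; python3 inch.py '[0,0,0.05,0,1,0,0,0.05,0,1,0,0,0,0,1]'; python3 p.py
```

```text
position: [0.1544, 0.1367, 1.0298]
[-0.492 -0.271  0.298  0.67   2.627  1.55 ] [[0.864, 0.195, 0.464], [0.169, -0.981, 0.098], [0.474, -0.006, -0.88]] [0.1544 0.1367 1.0298] lean 28.31
time: 6.78
position: [0.1724, 0.14, 0.9855]
orientation: [0.967, 0.09, 0.237, -0.023]
wrist_force: [-0.2, 0.9, -0.3]
gripper_width: 0.997
gripper_force: 0.0
[-0.947 -0.478  0.586  0.967  2.606  1.382] [[0.871, 0.184, 0.455], [0.163, -0.983, 0.087], [0.463, -0.001, -0.886]] [0.1724 0.14   0.9855] lean 27.59
```

```bash
python3 inch.py '[0.01,0,0.05,0,1,0.01,0,0.05,0,1,0.01,0,0.05,0,1,-0.01,0.02,0.05,0,1]'|grep pos; python3 p.py; python3 inch.py '[-0.01,0.04,0.045,0,1,-0.01,0.04,0.045,0,1,-0.01,0.04,0.045,0,1,-0.01,0.04,0.045,0,1,-0.01,0.04,0.045,0,1]'|grep pos; python3 p.py
```

```text
position: [0.2431, 0.1362, 0.8441]
[-1.624 -0.895  1.168  1.312  2.627  0.989] [[0.854, 0.198, 0.481], [0.177, -0.98, 0.088], [0.489, 0.01, -0.872]] [0.2431 0.1362 0.8441] lean 29.29
position: [0.259, -0.0478, 0.7258]
[-1.408 -0.804  1.553  0.759  2.272  0.514] [[0.837, 0.191, 0.513], [0.152, -0.981, 0.117], [0.526, -0.02, -0.85]] [ 0.259  -0.0478  0.7258] lean 31.78
```

```bash
python3 inch.py '[0.02,0.01,0.045,0,1,0.02,0.01,0.045,0,1,0.02,0.01,0.045,0,1,0,0.019,0.051,0,1,-0.02,0.019,0.05,0,1,-0.02,0.019,0.05,0,1,-0.02,0.019,0.05,0,1]'|grep pos; python3 p.py
```

```text
position: [0.4405, -0.1079, 0.4465]
[-0.769 -0.467  1.966  0.479  1.35   0.568] [[0.833, 0.202, 0.514], [0.159, -0.979, 0.127], [0.529, -0.024, -0.848]] [ 0.4405 -0.1079  0.4465] lean 32.0
```

```bash
python3 inch.py '[-0.027,0.0155,0.051,0,1,-0.027,0.0155,0.051,0,1,-0.027,0.0155,0.051,0,1,-0.027,0.0155,0.051,0,1,0,0,0,0,1]'|grep pos; python3 p.py; python3 -c "
from h import *
import pickle
s=env.state();d=env.get_image('wrist');pickle.dump((s,d),open('w2.pkl','wb'));cv2.imwrite('pics/w2.png',d['pixels'])
print(proj(d,ext(d,s),[[.5407,-.1414,.0907]]))"
```

```text
position: [0.466, -0.1577, 0.21]
[-0.818 -0.072  2.163  0.645  0.879  0.182] [[0.838, 0.201, 0.507], [0.153, -0.979, 0.136], [0.524, -0.037, -0.851]] [ 0.466  -0.1577  0.21  ] lean 31.69
[[321.69950947 208.82689621]]
```

View pics/w2.png

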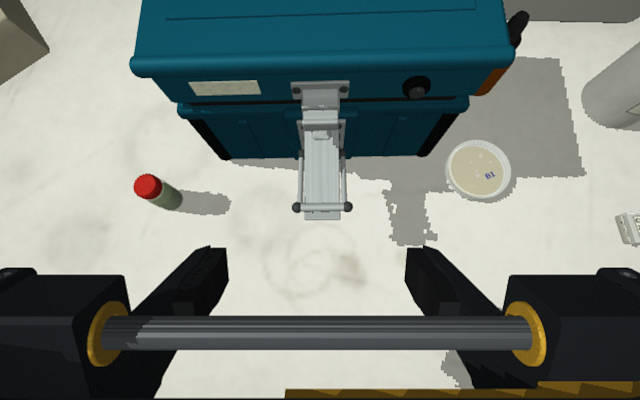

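The crossbar heads are at (297,208) and (347,207), and their centre is within 1.5 px of the predicted point. The keeper plate is at about (321,90) and the vial and dish are well clear.

```bash
python3 - <<'E'
from h import *
import pickle
s,d=pickle.load(open('w2.pkl','rb'));E=ext(d,s)
t=env.get_image("top");c=env.get_image("scene")
P=tri([ray(t,ext(t),(353.4,251.4)),ray(c,ext(c),(392.8,209.2)),ray(d,E,(322,207.5)),ray(d,E,(322,207.5))]);print("P",P)
a,b=[plane(d,E,u,P[2]) for u in((297,208),(347,207))];v=b-a;print(np.linalg.norm(v),"yaw",np.arctan2(v[0],-v[1]))
M=R.from_quat(s['orientation']).as_matrix();print("tool yaw",np.arctan2(M[0,1],-M[1,1]))
# lid lower front edge corners
print("dtool",M.T@(P-s['position'])-[0,0,.045])
E
```

```text
P [ 0.54117105 -0.14140236  0.09090561]
0.0357528445648428 yaw 0.21504104333785898
tool yaw 0.2026105345617989
dtool [0.0030617  0.0035077  0.09664153]
```

```bash
python3 inch.py '[0.001,0.0012,0.03,0,1,0.001,0.0012,0.03,0,1,0.001,0.0011,0.03,0,1,0,0,0.006,0,0.65,0,0,0,0,0.65,0,0,0,0,0.65]'; python3 -c "
from h import *
import pickle
s=env.state();d=env.get_image('wrist');pickle.dump((s,d),open('w3.pkl','wb'));cv2.imwrite('pics/w3.png',cv2.resize(d['pixels'],(800,500),interpolation=cv2.INTER_CUBIC))
print(s['position'])"
```

```text
time: 10.3
position: [0.5189, -0.153, 0.1368]
orientation: [0.956, 0.09, 0.275, -0.039]
wrist_force: [-0.3, -0.8, 0.1]
gripper_width: 0.684
gripper_force: 0.0
[ 0.51891078 -0.15296439  0.13681727]
```

View pics/w3.png

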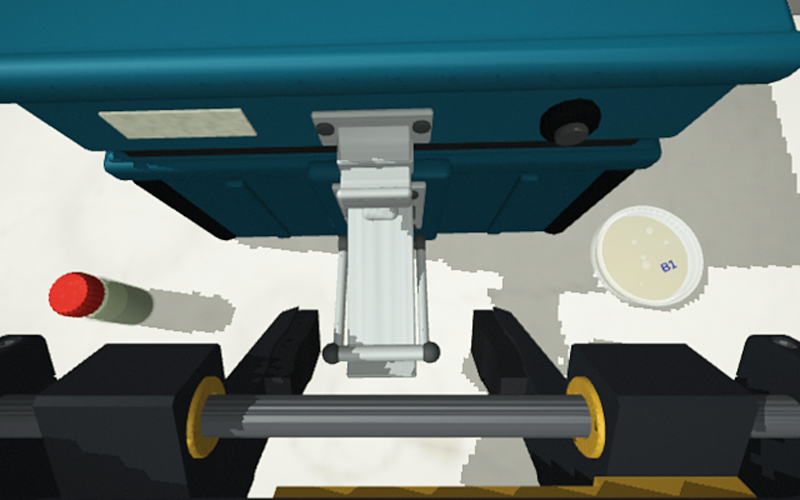

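The crossbar, at (330–430,352) in this 1.25x view, lies between the open pads. The keeper's ramp, pocket and lip are around (375,130–195), and I need a zoom to tell them apart.

```bash
python3 -c "
from h import *
import pickle
a=pickle.load(open('w2.pkl','rb'))[1]['pixels'];b=pickle.load(open('w3.pkl','rb'))[1]['pixels']
A=cv2.resize(a[70:135,285:357],(400,361),interpolation=cv2.INTER_CUBIC)   # 5.556x
A=cv2.resize(a[70:142,285:357],(400,400),interpolation=cv2.INTER_CUBIC)
B=cv2.resize(b[80:180,250:350],(400,400),interpolation=cv2.INTER_CUBIC)
cv2.imwrite('pics/k.png',np.hstack([A,B]))"
```

```text
(no output)
```

View pics/k.png

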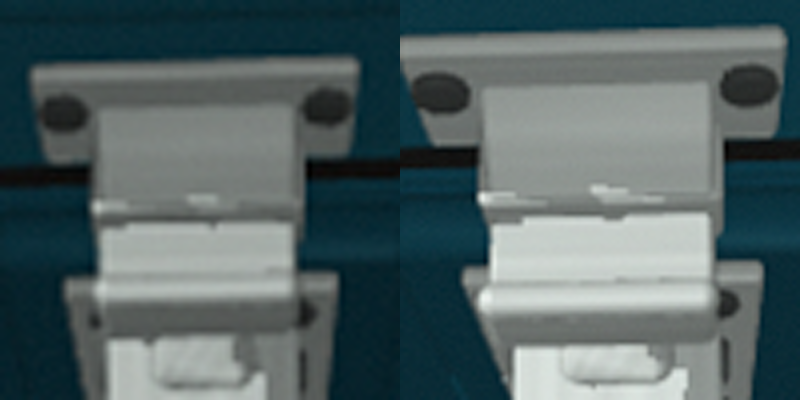

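The zoom shows the keeper's ramp, its pocket crease at A (197,207) / B (600,197), and the lip's top edge at A (197,285) / B (600,292). I triangulate these next.

```bash
python3 - <<'E'
from h import *
import pickle
s2,d2=pickle.load(open('w2.pkl','rb'));s3,d3=pickle.load(open('w3.pkl','rb'));E2,E3=ext(d2,s2),ext(d3,s3)
def T(u,v): return tri([ray(d2,E2,u),ray(d3,E3,v)])
a=lambda x,y:(285+x/5.556,70+y/5.556); b=lambda x,y:(250+(x-400)/4,80+y/4)
X=np.array([np.cos(.195),np.sin(.195),0])
Q={}
for n,u,v in[("lip",a(197,287),b(600,290)),("lipL",a(97,290),b(483,297)),("lipR",a(297,280),b(715,288)),("crease",a(197,207),b(600,197)),("screwL",a(64,113),b(440,92)),("screwR",a(327,105),b(749,85))]:
    Q[n]=T(u,v);print(n,Q[n].round(4),"x",(X@Q[n]).round(4))
P=T((322,207.5),(380/1.25,352/1.25));print("bar",P,X@P)
for n in[("lipL","lipR"),("screwL","screwR")]:
    w=Q[n[1]]-Q[n[0]];print("yaw",np.arctan2(w[0],-w[1]),np.linalg.norm(w))
M=R.from_quat(s3['orientation']).as_matrix();print("dtool",M.T@(P-s3['position'])-[0,0,.045])
E
```

```text
lip [ 0.593  -0.1305  0.1192] x 0.5565
lipL [ 0.5887 -0.1194  0.1226] x 0.5544
lipR [ 0.5931 -0.1426  0.1248] x 0.5542
crease [ 0.6025 -0.1286  0.1211] x 0.5662
screwL [ 0.6054 -0.1126  0.132 ] x 0.5721
screwR [ 0.6091 -0.1427  0.1362] x 0.5699
bar [ 0.54232503 -0.14096558  0.08798845] 0.5047322937427694
yaw 0.18781222785502083 0.02373201081133513
yaw 0.12238277743346145 0.03060944472363499
dtool [-0.00470628 -0.00601719  0.00993721]
```

```bash
python3 inch.py '[-0.002,-0.0027,0.004,0,0.65,-0.002,-0.0026,0.004,0,0.65,0,0,0,0,0.65]' |grep -A1 pos; python3 p.py; python3 inch.py '[0,0,0,0,0.3,0,0,0,0,0.3,0,0,0,0,0.3,0,0,0,0,0.3]' 8; python3 p.py
```

```text
position: [0.5176, -0.1463, 0.1254]
orientation: [0.957, 0.09, 0.273, -0.04]
[-0.706  0.2    2.104  0.796  0.647  0.075] [[0.835, 0.194, 0.516], [0.149, -0.981, 0.126], [0.53, -0.028, -0.847]] [ 0.5176 -0.1463  0.1254] lean 32.08
time: 11.22
position: [0.5181, -0.1471, 0.1261]
orientation: [0.957, 0.09, 0.274, -0.04]
wrist_force: [-0.9, -1.5, -0.2]
gripper_width: 0.468
gripper_force: 7.9
[-0.706  0.199  2.103  0.796  0.647  0.075] [[0.834, 0.193, 0.517], [0.15, -0.981, 0.125], [0.531, -0.027, -0.847]] [ 0.5181 -0.1471  0.1261] lean 32.13
```

```bash
python3 inch.py '[0,0,0,0,0.65,0,0,-0.008,0,0.65,0,0,0,0,0.65,0,0,0,0,0.3,0,0,0,0,0.3,0,0,0,0,0.3,0,0,0,0,0.3]' 12; python3 p.py;  python3 -c "
from h import *
import pickle
s=env.state();d=env.get_image('wrist');pickle.dump((s,d),open('w4.pkl','wb'));cv2.imwrite('pics/w4.png',cv2.resize(d['pixels'][90:400,140:460],(620,600),interpolation=cv2.INTER_CUBIC))
print(s['position'])"
```

```text
time: 12.1
position: [0.514, -0.1481, 0.1328]
orientation: [0.957, 0.09, 0.274, -0.04]
wrist_force: [-0.5, -1.8, 0.4]
gripper_width: 0.476
gripper_force: 12.0
[-0.715  0.177  2.11   0.782  0.662  0.085] [[0.834, 0.193, 0.517], [0.15, -0.981, 0.125], [0.531, -0.027, -0.847]] [ 0.514  -0.1481  0.1328] lean 32.12
[ 0.51398228 -0.14809327  0.13284887]
```

View pics/w4.png

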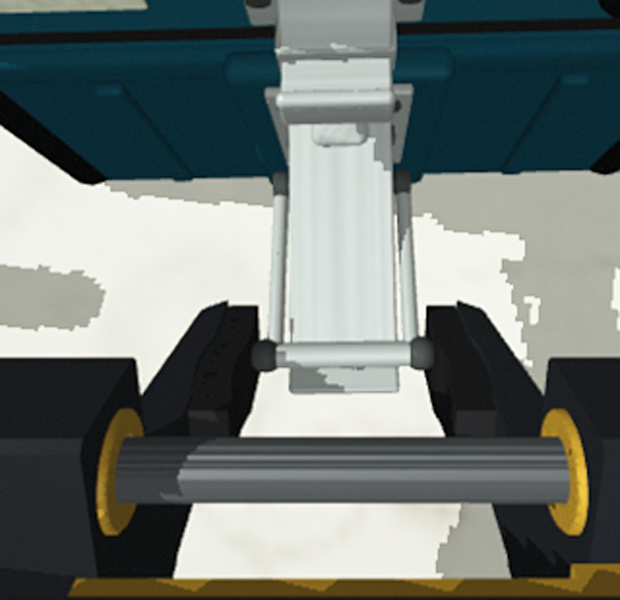

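The pads hold the two heads; in this crop they are at (263,354) and (422,352), which is (316.8,272.3) in the full image. Now I locate the bar relative to the tool.

```bash
python3 - <<'E'
from h import *
import pickle
L=[pickle.load(open(f'w{i}.pkl','rb')) for i in(2,3,4)]
px=[(322,207.5),(304,281.6),(316.8,272.3)]
t=env.get_image("top")
rays=[ray(d,ext(d,s),u) for (s,d),u in zip(L,px)]
P=tri(rays+[ray(t,ext(t),(353.4,251.4))]);print(P)
s=L[2][0];M=R.from_quat(s['orientation']).as_matrix();print("bar in tool",M.T@(P-s['position']))
for (sd,u) in zip(L,px): print(proj(sd[1],ext(sd[1],sd[0]),P)-u)
X=np.array([np.cos(.195),np.sin(.195),0]);print(X@P)
S=P+X*(.561-X@P);S[2]=.122
for (s_,d) in L[:2]+L[2:]: print("seat px",proj(d,ext(d,s_),S), "top of it",proj(d,ext(d,s_),S+[0,0,.01]))
E
```

```text
[ 0.54212843 -0.14107925  0.08920474]
bar in tool [ 0.0013489  -0.00026615  0.05238628]
[[-0.30448384 -0.17653799]]
[[0.57434123 0.52343333]]
[[0.04070859 0.6666088 ]]
0.5045173956709711
seat px [[321.06364296 113.36110524]] top of it [[320.72661594 105.34458282]]
seat px [[301.2944851  139.82776993]] top of it [[299.52779788 128.3292218 ]]
seat px [[314.79960515 126.27358661]] top of it [[313.99141501 113.46699873]]
```

```bash
python3 inch.py '[0.01,-0.0003,-0.008,0,0.3,0.01,-0.0003,-0.008,0,0.3,0.014,-0.0003,-0.0036,0,0.3,0.014,-0.0003,-0.0036,0,0.3,0,0,0,0,0.3]'; cat > b.py <<'E'
from h import *
s=env.state();M=R.from_quat(s['orientation']).as_matrix()
P=s['position']+M@[.0013,-.0003,.0524];X=np.array([np.cos(.195),np.sin(.195),0]);Y=np.array([-X[1],X[0],0])
rel=np.array([X@P-.561,Y@P+.2434,P[2]-.088]);print("bar rel pivot X,Y,Z",rel.round(4),"r",np.hypot(rel[0],rel[2]).round(4),s['wrist_force'].round(1),s['gripper_force'],s['gripper_width'])
W=lambda X_,Y_,Z_:(M.T@(X*(X_-rel[0])+Y*(Y_-rel[1])+[0,0,Z_-rel[2]])).round(4)
for w in[(-.008,0,.049),(0,0,.046),(0,0,.034)]:print(w,"dtool",W(*w))
E
python3 b.py
```

```text
time: 12.82
position: [0.5424, -0.1423, 0.1787]
orientation: [0.957, 0.09, 0.274, -0.04]
wrist_force: [-1.0, -1.6, 2.5]
gripper_width: 0.471
gripper_force: 12.0
bar rel pivot X,Y,Z [-0.0275  0.0002  0.047 ] r 0.0545 [-1.  -1.6  2.5] 12.000243812799454 0.47122380351881654
(-0.008, 0, 0.049) dtool [0.0176 0.0002 0.0087]
(0, 0, 0.046) dtool [0.0227 0.0003 0.0155]
(0, 0, 0.034) dtool [0.0164 0.0006 0.0257]
```

Holding well and on path. Next I carry the bar over the lip.

```bash
python3 inch.py '[0.009,0,0.0043,0,0.3,0.009,0,0.0043,0,0.3,0.005,0,0.007,0,0.3,0,0,0,0,0.3]'|grep wrist; python3 b.py;  python3 -c "
from h import *
import pickle
s=env.state();d=env.get_image('wrist');pickle.dump((s,d),open('w5.pkl','wb'));cv2.imwrite('pics/w5.png',cv2.resize(d['pixels'][90:400,140:460],(620,600),interpolation=cv2.INTER_CUBIC))"
```

```text
wrist_force: [0.2, -0.8, 0.9]
bar rel pivot X,Y,Z [0.0002 0.0005 0.045 ] r 0.045 [ 0.2 -0.8  0.9] 12.000136971473694 0.4808941781239153
(-0.008, 0, 0.049) dtool [-0.0048  0.0004 -0.0077]
(0, 0, 0.046) dtool [ 0.0003  0.0004 -0.0009]
(0, 0, 0.034) dtool [-0.006   0.0008  0.0092]
```

View pics/w5.png

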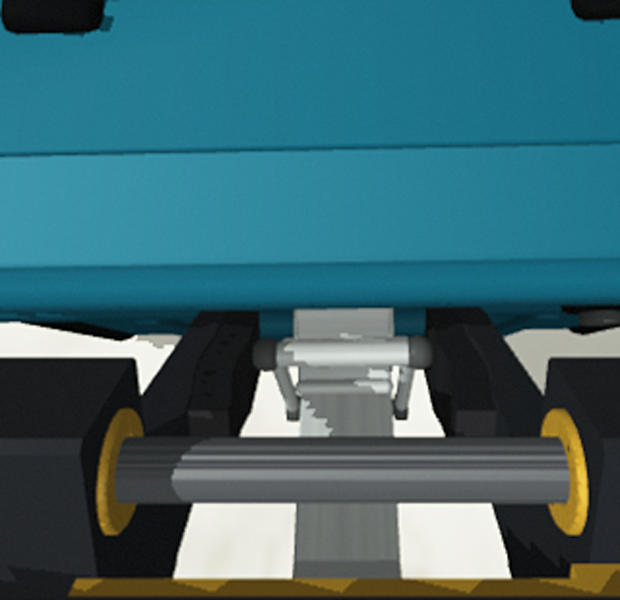

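The bar is at (342,353) with its heads still pinched. The keeper's lip shows just outward of and below it at (345,384), in front of the lifted handle. I check numerically that the bar is over the pocket.

```bash
python3 - <<'E'
from h import *
import pickle
L=[pickle.load(open(f'w{i}.pkl','rb')) for i in(2,3,5)]
a=lambda x,y:(285+x/5.556,70+y/5.556); b=lambda x,y:(250+(x-400)/4,80+y/4)
px=[a(197,287),b(600,290),(318.1,288.4)]
P=tri([ray(d,ext(d,s),u) for (s,d),u in zip(L,px)]);
X=np.array([np.cos(.195),np.sin(.195),0]);Y=np.array([-X[1],X[0],0]);print("lip",P,X@P-.561,Y@P+.2434,P[2]-.088)
for (s,d),u in zip(L,px): print(proj(d,ext(d,s),P)-u)
s,d=L[2];M=R.from_quat(s['orientation']).as_matrix()
B=s['position']+M@[.0013,-.0003,.0524]; print("bar px",proj(d,ext(d,s),B),"seen",140+342.5/1.9375,90+353/1.935)
E
```

```text
lip [ 0.59108675 -0.13113553  0.12333875] -0.006525398454406917 0.00021696075875288212 0.03533874549420277
[[ 0.11018336 -0.37154027]]
[[0.20724908 0.67407679]]
[[-0.31887509 -0.07829033]]
bar px [[316.76552389 273.04799812]] seen 316.7741935483871 272.42894056847547
```

```bash
python3 inch.py '[-0.0021,0.0001,0.0034,0,0.3,-0.0021,0.0001,0.0034,0,0.3,0,0,0,0,0.3]' >/dev/null; python3 b.py|head -1; python3 inch.py '[-0.0011,0.0001,0.0017,0,0.3,0,0,0,0,0.3]' >/dev/null; python3 b.py|head -1; python3 inch.py '[-0.0011,0.0001,0.0017,0,0.3,0,0,0,0,0.3]' >/dev/null; python3 b.py|head -1
```

```text
bar rel pivot X,Y,Z [-0.0008  0.0004  0.0367] r 0.0367 [ 0.1  0.2 -0.5] 11.999998390674591 0.4772256078242135
bar rel pivot X,Y,Z [-0.0005  0.0003  0.0351] r 0.0351 [0.  0.7 0.8] 12.00002208352089 0.4743226216900166
bar rel pivot X,Y,Z [-0.      0.0002  0.0339] r 0.0339 [-1.4  1.7  6. ] 12.000405192375183 0.4760325549203104
```

```bash
python3 inch.py '[-0.0034,0,-0.0021,0,0.3,0,0,0,0,0.3]' >/dev/null; python3 b.py|head -1; python3 inch.py '[0.0034,0,0.0021,0,0.3,0,0,0,0,0.3]' >/dev/null; python3 b.py|head -1
```

```text
bar rel pivot X,Y,Z [-0.0034  0.0002  0.0343] r 0.0345 [3.9 2.6 4. ] 12.000023424625397 0.4790274234256113
bar rel pivot X,Y,Z [0.0001 0.0002 0.0339] r 0.0339 [1.2 1.4 4.6] 12.00019285082817 0.4796839921255661
```

```bash
python3 inch.py '[0,0,0,0,0.62,0,0,0,0,0.62,0,0,-0.02,0,0.62,0,0,-0.03,0,0.62,0,0,-0.02,0,0.3,0,0,0,0,0,0,0,0,0,0,0,0,0,0,0,0,0,0,0,0]' 20; cat > l.py <<'E'
from h import *
s=env.state();M=R.from_quat(s['orientation']).as_matrix()
P=s['position']+M@[0,0,.064];X=np.array([np.cos(.195),np.sin(.195),0]);Y=np.array([-X[1],X[0],0])
c=np.array([X@P-.561,Y@P+.2434,P[2]-.088]);print("tip rel pivot",c.round(4),s['wrist_force'].round(1),s['gripper_width'].round(3),s['time'])
B=np.array([X,Y,[0,0,1]])
xt=B@M[:,0]
for th in(1.5,1.2,1.0,.85,.7,.55,.4,.3,.2,.1,.03):
    S,C=np.sin(th),np.cos(th);n=np.array([-C,0,S])
    W=.048*np.array([-S,0,-C])+.007*n+n*.009*abs(xt@n)
    d=M.T@B.T@(W-c);print(th,W.round(4)[[0,2]],"step dtool",d.round(4));c=W
E
python3 l.py
```

```text
time: 15.88
position: [0.5328, -0.1455, 0.2234]
orientation: [0.957, 0.09, 0.273, -0.04]
wrist_force: [-0.6, 0.1, 0.1]
gripper_width: 0.077
gripper_force: 0.0Traceback (most recent call last):
  File "l.py", line 4, in <module>
    c=np.array([X@P-.561,Y@P+.2434,P[2]-.088]);print("tip rel pivot",c.round(4),s['wrist_force'].round(1),s['gripper_width'].round(3),s['time'])
                                                                                                          ^^^^^^^^^^^^^^^^^^^^^^^^
AttributeError: 'float' object has no attribute 'round'
```

```bash
sed -i "s/s\['gripper_width'\].round(3)/round(s['gripper_width'],3)/" l.py; python3 inch.py '[0,0,0,0,0]' >/dev/null; python3 l.py; python3 - <<'E'
# is the bar still in the keeper? bright steel in the wrist image near the predicted seat
from h import *
s=env.state();d=env.get_image("wrist");E=ext(d,s)
X=np.array([np.cos(.195),np.sin(.195),0]);Y=np.array([-X[1],X[0],0])
def w(a,b,c): return X*(.561+a)+Y*(-.2434+b)+np.array([0,0,.088+c])
g=cv2.cvtColor(d["pixels"],cv2.COLOR_BGR2GRAY)
for y in(.020,-.020):
  for z in(.026,.030,.034,.038,.044):
    u=proj(d,E,w(0,y,z))[0];print(y,z,u.round(1),d["pixels"][int(round(u[1])),int(round(u[0]))])
E
```

```text
tip rel pivot [-0.0325 -0.0012  0.0816] [-0.5  0.2 -0.2] 0.007 16.0
1.5 [-0.0487  0.0078] step dtool [-0.0529  0.0008  0.054 ]
1.2 [-0.0479 -0.0093] step dtool [-0.0084  0.0005  0.0149]
1.0 [-0.0442 -0.02  ] step dtool [-0.0026  0.0003  0.011 ]
0.85 [-0.0416 -0.0253] step dtool [-0.0007  0.0002  0.0059]
0.7 [-0.0384 -0.0304] step dtool [0.0001 0.0001 0.006 ]
0.55 [-0.0345 -0.0352] step dtool [0.0008 0.0001 0.0061]
0.4 [-0.0299 -0.0395] step dtool [0.0016 0.0001 0.0061]
0.3 [-0.0265 -0.0421] step dtool [0.0015 0.0001 0.004 ]
0.2 [-0.0228 -0.0444] step dtool [0.0019 0.0001 0.0039]
0.1 [-0.0188 -0.0464] step dtool [0.0023 0.0001 0.0038]
0.03 [-0.0159 -0.0475] step dtool [0.0018 0.     0.0026]
0.02 0.026 [288.2 221.4] [79 79 77]
0.02 0.03 [287.5 220.2] [86 87 83]
0.02 0.034 [286.8 219. ] [91 95 87]
0.02 0.038 [286.1 217.7] [ 98 101  95]
0.02 0.044 [285.  215.7] [80 85 81]
-0.02 0.026 [346.9 221.1] [46 49 46]
-0.02 0.03 [347.3 219.9] [54 55 52]
-0.02 0.034 [347.7 218.7] [49 51 48]
-0.02 0.038 [348.1 217.4] [47 46 45]
-0.02 0.044 [348.7 215.4] [44 39 27]
```

Steel-grey heads show at the predicted seat pixels, so the bar is hooked. Now I press the lever.

```bash
python3 inch.py '[-0.0265,0.0005,0.009,0,0,-0.0265,0.0005,0.009,0,0,0,0,0.018,0,0,0,0,0.018,0,0,-0.0084,0,0.015,0,0,-0.0026,0,0.011,0,0,0,0,0,0,0]' |grep force; python3 l.py|head -1;python3 inch.py '[-0.0007,0,0.006,0,0,0,0,0.006,0,0,0,0,0,0,0]' |grep force; python3 l.py|head -1
```

```text
wrist_force: [0.7, -0.0, -0.4]
gripper_force: 0.0
tip rel pivot [-0.0443  0.0007 -0.0204] [ 0.7 -0.  -0.4] 0.0 16.925
wrist_force: [-0.7, 0.0, 1.4]
gripper_force: 0.3
tip rel pivot [-0.0382  0.0004 -0.0302] [-0.7  0.   1.4] 0.008 17.3
```

Contact is starting (force points up and outward). I continue along the arc.

```bash
python3 inch.py '[0.0008,0,0.006,0,0,0,0,0,0,0]' |grep wrist; python3 inch.py '[0.0016,0,0.006,0,0,0,0,0,0,0]' |grep wrist; python3 inch.py '[0.0015,0,0.004,0,0,0,0,0,0,0]' |grep wrist; python3 inch.py '[0.0019,0,0.004,0,0,0,0,0,0,0]' |grep wrist;python3 inch.py '[0.0023,0,0.0038,0,0,0,0,0,0,0]' |grep wrist; python3 l.py|head -1
```

```text
wrist_force: [-0.7, -0.1, -0.4]
wrist_force: [-0.8, -0.4, -0.2]
wrist_force: [0.0, -0.8, 0.6]
wrist_force: [-0.3, 0.2, 0.7]
wrist_force: [1.1, 0.3, -1.4]
tip rel pivot [-0.0188  0.0011 -0.0462] [ 1.1  0.3 -1.4] 0.001 18.55
```

```bash
python3 inch.py '[0.0018,0,0.0026,0,0,0,0,0,0,0]' |grep wrist; python3 inch.py '[0.0017,0,0.001,0,0,0,0,0,0,0]' |grep wrist;python3 inch.py '[0.0017,0,0.001,0,0,0,0,0,0,0]' |grep wrist;  python3 l.py|head -1; python3 - <<'E'
from h import *
X=np.array([np.cos(.195),np.sin(.195),0]);Y=np.array([-X[1],X[0],0])
def w(a,b,c): return X*(.561+a)+Y*(-.2434+b)+np.array([0,0,.088+c])
t=env.get_image("top");s=env.get_image("scene")
for n,d in(("top",t),("scene",s)):
  E=ext(d)
  for p in[(0,0,.034),(-.045,0,-.03),(-.0565,0,0),(-.012,0,-.05),(-.01,.013,-.06)]:
    u=proj(d,E,w(*p))[0];print(n,p,u.round(1),d["pixels"][int(round(u[1])),int(round(u[0]))])
E
```

```text
wrist_force: [0.1, 0.1, -0.2]
wrist_force: [-7.4, -2.3, 2.6]
wrist_force: [-21.2, -4.2, 12.7]
tip rel pivot [-0.014   0.0011 -0.0479] [-21.2  -4.2  12.7] 0.007 19.3
top (0, 0, 0.034) [347.9 221. ] [128 129 127]
top (-0.045, 0, -0.03) [351.1 246. ] [37 36 35]
top (-0.0565, 0, 0) [353.3 251.2] [35 35 33]
top (-0.012, 0, -0.05) [347.1 230.6] [30 29 28]
top (-0.01, 0.013, -0.06) [340.5 231.3] [42 41 40]
scene (0, 0, 0.034) [367.8 194.6] [155 153 154]
scene (-0.045, 0, -0.03) [385.6 219.3] [47 42 41]
scene (-0.0565, 0, 0) [391.6 210. ] [43 38 37]
scene (-0.012, 0, -0.05) [371.2 223.6] [47 44 44]
scene (-0.01, 0.013, -0.06) [369.2 230.2] [163 164 165]
```

```bash
python3 inch.py '[-0.006,0,-0.004,0,0,-0.02,0,-0.012,0,0,-0.02,0,-0.02,0,0,0,0,-0.05,0,0,0,0,-0.05,0,0,0,0,-0.03,0,0,0,0,0,0,0]' |grep -A3 pos; python3 l.py|head -1; python3 - <<'E'
from h import *
import pickle
X=np.array([np.cos(.195),np.sin(.195),0]);Y=np.array([-X[1],X[0],0])
def w(a,b,c): return X*(.561+a)+Y*(-.2434+b)+np.array([0,0,.088+c])
s=env.state();d=env.get_image("wrist");E=ext(d,s);pickle.dump((s,d),open("w6.pkl","wb"))
hsv=cv2.cvtColor(d["pixels"],cv2.COLOR_BGR2HSV)
print("handle shut", [(z,proj(d,E,w(-.007,0,z))[0].round(0),hsv[tuple(proj(d,E,w(-.007,0,z))[0].round().astype(int)[::-1])].tolist()) for z in(-.02,-.03,-.04,-.05,-.06,-.075)])
print("case beside", [hsv[tuple(proj(d,E,w(.016,.03,z))[0].round().astype(int)[::-1])].tolist() for z in(-.02,-.03,-.04,-.05,-.06)])
for nm,o in(("heads",.020),("wire",.0165)):
  for y in(o,-o):
    print(nm,y,[(z,proj(d,E,w(0,y,z))[0].round(1).tolist(),hsv[tuple(proj(d,E,w(0,y,z))[0].round().astype(int)[::-1])].tolist()) for z in(.015,.022,.032,.034,.045)])
E
```

```text
position: [0.4286, -0.1685, 0.2133]
orientation: [0.956, 0.09, 0.275, -0.038]
wrist_force: [-0.4, 0.2, 0.2]
gripper_width: 0.006
tip rel pivot [-0.139  -0.0038  0.0712] [-0.4  0.2  0.2] 0.006 20.275
handle shut [(-0.02, array([315., 117.]), [78, 15, 84]), (-0.03, array([315., 122.]), [72, 15, 84]), (-0.04, array([315., 128.]), [66, 16, 82]), (-0.05, array([315., 133.]), [70, 9, 81]), (-0.06, array([316., 138.]), [64, 18, 99]), (-0.075, array([316., 144.]), [33, 14, 213])]
case beside [[97, 239, 32], [97, 218, 34], [96, 225, 34], [99, 217, 40], [96, 199, 32]]
heads 0.02 [(0.015, [287.3, 85.6], [96, 248, 35]), (0.022, [286.3, 80.0], [99, 220, 36]), (0.032, [284.8, 71.3], [70, 11, 67]), (0.034, [284.5, 69.5], [78, 18, 69]), (0.045, [282.6, 59.0], [95, 217, 47])]
heads -0.02 [(0.015, [339.5, 84.9], [97, 227, 37]), (0.022, [340.0, 79.2], [100, 196, 39]), (0.032, [340.6, 70.5], [0, 0, 32]), (0.034, [340.8, 68.7], [90, 8, 34]), (0.045, [341.6, 58.1], [96, 193, 37])]
wire 0.0165 [(0.015, [291.9, 85.5], [70, 10, 77]), (0.022, [291.0, 79.9], [78, 17, 76]), (0.032, [289.7, 71.3], [65, 14, 109]), (0.034, [289.4, 69.5], [80, 16, 47]), (0.045, [287.8, 58.9], [96, 125, 51])]
wire -0.0165 [(0.015, [334.9, 84.9], [78, 17, 73]), (0.022, [335.3, 79.3], [60, 10, 78]), (0.032, [335.7, 70.6], [70, 13, 60]), (0.034, [335.8, 68.8], [83, 15, 67]), (0.045, [336.4, 58.2], [97, 221, 37])]
```

The handle shows as grey steel all along its shut position. The heads and wires sit at the keeper's height with teal above and below, and the gripper is clear. I'm handing the job in.

```bash
python3 -c "
from cell import env
print(env.job_done())"
```

```text
the job is handed in; nothing more can be done
None
```

I hooked the wire loop into the keeper and pressed the lever shut; the final wrist-camera check shows it lying flat with the crossbar in the pocket. The gripper is clear and the job is handed in. I didn't measure the lid's draw-down directly, the bystanders weren't re-checked after the last move, and no verdict came back.

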